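# Set the photo number marker to 42

## Task

The half-cleaned panel is about to be photographed: on the number marker with two thumbwheels, roll the left wheel to 4 and the right wheel to 2, so that it reads 42 as seen from the robot. Leave the wheel of the smaller one-wheel marker as it is.

Things in the scene. Friction and masses are not known exactly. Their poses are not given: they have to be found in the camera images.
- marker: Bolted-down grey case, 110 x 150 x 45 mm (x, y, z). Origin: centre of underside; x away from robot, y left, z up. Two aluminium thumbwheels, 80 mm across, 22 mm thick, on an axle along y, 45 mm up at x = 0; centres at y = +48 (left) and -22 mm (right). A fixed black 80 mm drum right of each bears rows of 1 (robot side) to 5 white studs, 0.4 rad apart, 3 on top: the tab points at its digit.
- tens_wheel (a joint): Left wheel's angle, rad: 0 = tab upright (3), positive = tab leans away from the robot; 1..5 at -0.8, -0.4, 0, 0.4, 0.8; stops at +-0.85. Tab: one brass radial fin, 8 mm thick, 20 wide, ending in a round bar 12 mm thick along y, its centre 80 mm from the axle: x = 80 sin(angle), z = 45 + 80 cos(angle) mm. Starts at 3 or lower. No clicks; about 1.2 N at the tab turns it; stays where left.
- units_wheel (a joint): Angle of the right wheel of the same marker, rad; identical wheel, tab, scale and signs as the left one. Starts at 3 or higher. A sideways push on the tab with closed fingers from above (tips 95 mm above the bench clear case, wheels and drums, which reach 85 mm) moves it.
- spare_tab (a point): Centre of the bar on the tab of the other, smaller marker: same look, but one wheel and a case only 80 mm wide. It stands to the left or right of the two-wheel marker, 0.3 to 0.47 m away, centre to centre. To be left as it is.
Mind the look-alikes: they are no part of the job. What is shaped like the marker but green is not meant.

How it is judged (in metres and radians):
At the end, for the whole second after the job is handed in: The left wheel of the two-wheel marker stands at 4 (+0.4 rad) and the right one at 2 (-0.4 rad), each within 0.18 rad, both still; the one-wheel marker's tab is within 10 mm of where it began (value of joint tens_wheel between 0.22 and 0.58 rad and value of joint units_wheel between -0.58 and -0.22 rad and velocity of joint tens_wheel between -0.05 and 0.05 rad/s and velocity of joint units_wheel between -0.05 and 0.05 rad/s); the robot touches nothing.
It fails at once if the one-wheel marker's wheel is turned (its tab moved by more than 10 mm) (distance of spare_tab from where it was at the start of the episode above 0.01 m).
It also fails if it takes over 43 s, if anything falls off the work surface, if the arm or the gripper's body presses on something with over 40 N, if the wrist force passes 120 N, or if a joint passes its speed limit or range.

## Robot

A 6-joint arm with a two-finger parallel gripper is mounted at the origin on the work surface. World frame = base frame: x ahead of the robot, y to its left, z up, the work surface at z = 0. Lengths are in m, angles in degrees, forces in N, time in s.
With the tool pointing down it reaches from about 0.325 to 0.775 m from the base axis. Payload 5.5 kg.
Tool frame: the origin (TCP) lies midway between the tips of the shut fingers; the grasp point (between the pads) lies 19 mm behind it (env.grasp_offset is the distance from the TCP to the grasp point, in m); z points along the fingers, y is the line along which they close (so a half turn about z gives the same grasp; the last joint's range is limited). The gripper opens to 88 mm and grips with 3 to 60 N. Pads are 20 mm wide; open, the fingers measure 115 mm over their backs; the gripper's body (75 mm by 178 mm) begins 61 mm behind the grasp point.
Start: joints at [-72.118, 5.22, 70.514, -0, 104.267, -3.249], TCP at [0.216, -0.56, 0.223] pointing down, gripper open.
Joint ranges: [-164.24, 164.24], [-49.07, 125.15], [9.68, 141.18], [-86.29, 266.29], [3.28, 154.24], [-151.56, 151.56]. Speed limits (degrees/s): [147.25, 147.25, 172.46, 180, 180, 180].

## Interface

Orientations are given as a 3x3 rotation matrix whose columns are the frame's x, y, z axes.
In Python, from bench import env gives the robot as it stands.
- The arm moves only by the tool apply_moves, never from a script. Its argument "targets" is a list of rows, each a list of 7 numbers: the shift along the tool's x, y, z in m, then the turn, a rotation vector about the tool's x, y, z in degrees, then the finger opening in m, from 0 to 0.0878. In form: [[tx, ty, tz, wx, wy, wz, grip], ...]. A call has 1 to 12 rows; each row is the pose to reach, as a shift and turn from the pose commanded when the call began, along the tool's axes at that moment; what a row does not reach only later rows make up. A row lasts 1/8 s, in which the tool goes at most 62.5 mm and 10.7 degrees, less where a joint would pass 70% of its speed; a pose out of reach is approached as far as the arm can. A call with a gripper value outside its range is refused whole. The fingers move at their own pace and stop on an object; "squeeze" is the grip in N (left out, the last holds). Time passes only in rows, so rows that repeat a pose let the fingers close. It gives the time, the measured TCP pose, the force, the opening and the grip force at its end, in the units of the state.
- env.read_state(): the state, without advancing time (a new reading comes with each control period).
- env.grab_frame(name): name is "side" or "top" or "wrist"; returns the picture (384x512x3 uint8, blue, green, red); there is no depth.
- env.get_calibration(name): a dict with "fx", "fy", "cx", "cy" (pixels), "rvec" (rotation vector, rad) and "tvec" (3), from world to camera coordinates, as OpenCV has them; the wrist camera has in their place "T_tool_cam" (4x4, takes a point from camera to tool coordinates, whose origin is the TCP and whose axes are the flange's). Camera axes: x right, y down, z forward; pixel columns grow to the right and rows downward; lengths in m; the calibration is good to about 2 mm. A picture is of the moment at which its call begins: read the wrist's pose just before it. get_calibration takes no time and is no camera call.
- env.finish_job(): hands the job in; it is judged then, once.
The state is a dict: "clock": time; "joints": joint angles; "joint_vel": joint speeds; "tau": joint torques, N m; "ee_pos": TCP position; "orientation": TCP orientation; "contact_force": force on the tool from outside, world axes, zero at the start; "ft_torque": the same for the moment, N m; "gripper_width": finger opening in m; "grasp_force": force on a finger pad.
Only numpy, scipy, OpenCV 4.12 (cv2) and the standard library are available. Lean on these libraries where they do the work, as an engineer would, in place of code of your own. Each camera call takes 0.05 s, during which the arm holds its last target. There are 200 camera calls.

## Working session

There is one attempt and no reset: what is moved stays moved. The work goes in short steps, Python scripts to look and compute and a tool call to move; the robot and the scene stay as the last step left them, time stands still between calls to the robot, and variables do not carry over. Pictures are saved under pics/ and viewed, at most 10 in all, crops included, and the job is handed in when it is done.

Besides the shell and the picture viewer there is one more tool, called in YAML: its name, and indented under it one key for each argument. apply_moves: Moves the arm, as the interface text tells. Its arguments: {"type":"object","properties":{"targets":{"type":"array","items":{"type":"array","items":{"type":"number"}}},"squeeze":{"type":"number"}},"required":["targets"]}

```bash
mkdir -p pics; python3 - <<'E'
from bench import env
import cv2,numpy as np
s=env.read_state();print(s['clock'],s['ee_pos'],s['orientation'])
for n in("top","side"):
    cv2.imwrite(f"pics/{n}0.png",env.grab_frame(n))
    c=env.get_calibration(n);print(n,c); R=cv2.Rodrigues(np.array(c['rvec']))[0];print(-R.T@np.array(c['tvec']).ravel())
E
```

```text
0.0 [ 0.21619943 -0.55937849  0.22152899] [[ 9.32766733e-01  3.60480060e-01 -5.89852322e-04]
 [ 3.60480527e-01 -9.32764981e-01  1.81097276e-03]
 [ 1.02625978e-04 -1.90184542e-03 -9.99998186e-01]]
top {'fx': 370.1523489176041, 'fy': 370.1523489176041, 'cx': 255.2594498500097, 'cy': 188.48331437095513, 'rvec': array([ 2.17235943, -2.22604057,  0.06214863]), 'tvec': array([0.02298701, 0.43074027, 0.91960203])}
[0.38485695 0.01918138 0.93981418]
side {'fx': 361.23025952416253, 'fy': 361.23025952416253, 'cx': 256.15481740555913, 'cy': 193.58447746238846, 'rvec': array([ 0.58674187, -2.49257951,  1.43854335]), 'tvec': array([0.36302679, 0.17765617, 0.63322156])}
[0.13698962 0.57386623 0.46500656]
```

View pics/top0.png

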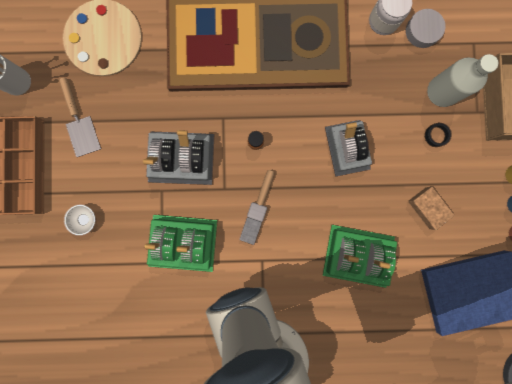

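View pics/side0.png

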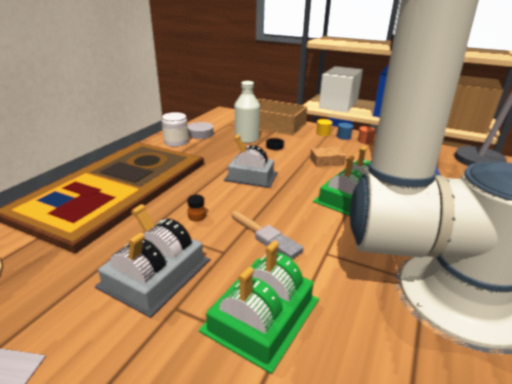

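Top view (up = +x, left = +y). These could be taken for the marker: the grey two-wheel one at (181,158), the grey one-wheel one at (350,147), and green ones at (182,243) and (361,256). I choose the grey two-wheel marker at (181,158), with its left tab near (150,161) leaning toward the robot and its right tab near (183,138) leaning away. The one-wheel spare is to its right.

```bash
cat > h.py <<'E'
import cv2,numpy as np
def ray(c,u,v):
    R=cv2.Rodrigues(np.array(c['rvec']))[0];o=-R.T@np.array(c['tvec']).ravel()
    return o,R.T@np.array([(u-c['cx'])/c['fx'],(v-c['cy'])/c['fy'],1])
def plane(c,u,v,z):
    o,d=ray(c,u,v);return o+d*(z-o[2])/d[2]
E
python3 - <<'E'
from bench import env
from h import *
im=cv2.imread("pics/top0.png");c=env.get_calibration("top")
x0,y0,x1,y1=135,118,230,198
cr=im[y0:y1,x0:x1];cv2.imwrite("pics/crop.png",cv2.resize(cr,None,fx=7,fy=7,interpolation=cv2.INTER_CUBIC))
h=cv2.cvtColor(cr,cv2.COLOR_BGR2HSV)
print(h[45,60//1],h[60,40],h[43,14],h[20,48])
g=((h[...,1]<90)).astype(np.uint8)
g=cv2.morphologyEx(g,cv2.MORPH_OPEN,np.ones((3,3)))
g=cv2.morphologyEx(g,cv2.MORPH_CLOSE,np.ones((7,7)))
ct=max(cv2.findContours(g,0,1)[0],key=cv2.contourArea)
r=cv2.minAreaRect(ct);b=cv2.boxPoints(r)+[x0,y0];print(r,b)
P=np.array([plane(c,*p,0.045) for p in b]);print(P.round(4),P.mean(0).round(4))
print([np.linalg.norm(P[i]-P[i-1]).round(4) for i in range(4)])
br=cv2.inRange(h,(18,120,130),(30,255,255))
n,l,st,ce=cv2.connectedComponentsWithStats(br)
for i in range(1,n):
    if st[i,4]>12: print(st[i],ce[i]+[x0,y0],plane(c,*(ce[i]+[x0,y0]),0.12).round(3))
E
```

```text
[150   8  34] [30  7 78] [ 17 142 200] [ 17 140 144]
((44.533233642578125, 39.635894775390625), (66.45086669921875, 50.88545608520508), 2.2025980949401855) [[145.35450363 181.78287125]
 [147.31019211 130.9350071 ]
 [213.71195984 133.4889183 ]
 [211.75627136 184.33678436]]
[[0.4521 0.278  0.045 ]
 [0.5761 0.2721 0.045 ]
 [0.5661 0.1106 0.045 ]
 [0.4421 0.1177 0.045 ]] [0.5091 0.1946 0.045 ]
[np.float64(0.1606), np.float64(0.1241), np.float64(0.1617), np.float64(0.1242)]
```

View pics/crop.png

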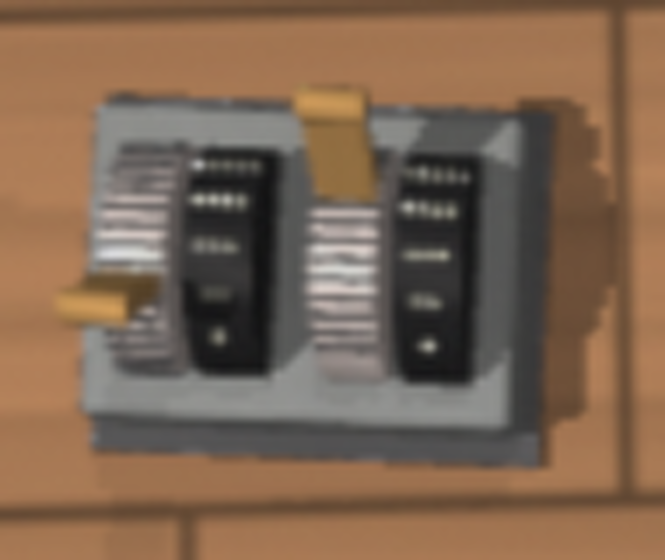

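The crop confirms two wheels on a grey case. Its top face corners are at crop pixels (100,102), (520,112), (508,428) and (85,412), the left bar is at (92,303), and the right bar is at (331,103).

```bash
cat > m.py <<'E'
from bench import env
from h import *
from scipy.optimize import brentq
c=env.get_calibration("top")
px=lambda x,y:((x+.5)/7-.5+135,(y+.5)/7-.5+118)
P=np.array([plane(c,*px(*p),0.045) for p in [(100,102),(520,112),(508,428),(85,412)]])
print(P.round(4),[np.linalg.norm(P[i]-P[i-1]).round(4) for i in range(4)])
C=P.mean(0);ey=(P[0]+P[3]-P[1]-P[2]);ey/=np.linalg.norm(ey);ex0=(P[0]+P[1]-P[2]-P[3]);ex0/=np.linalg.norm(ex0)
yaw=(np.arctan2(ex0[1],ex0[0])+np.arctan2(-ey[0],ey[1]))/2
ex=np.array([np.cos(yaw),np.sin(yaw),0]);ey=np.array([-np.sin(yaw),np.cos(yaw),0])
print("C",C,"yaw",np.degrees(yaw))
for n,p,y in(("L",(92,303),.048),("R",(331,103),-.022)):
    for z in np.arange(.09,.13,.005):
        q=plane(c,*px(*p),z)-C; print(n,z.round(3),"x,y",(q@ex).round(4),(q@ey).round(4),"r",np.hypot(q@ex,z-.045).round(4),"ang",np.arctan2(q@ex,z-.045).round(3))
s=env.read_state();R=s['orientation']
for n,y in(("L",.048),("R",-.022)):
    for a in(-.8,-.4,0,.4,.8):
        w=C+ex*.08*np.sin(a)+ey*y;w[2]=.045+.08*np.cos(a);print(n,a,w.round(4))
E
python3 m.py
```

```text
[[0.5731 0.2683 0.045 ]
 [0.5661 0.1225 0.045 ]
 [0.456  0.1286 0.045 ]
 [0.465  0.2746 0.045 ]] [np.float64(0.1082), np.float64(0.146), np.float64(0.1103), np.float64(0.1463)]
C [0.5150502  0.19851461 0.045     ] yaw -3.1999094490384636
L 0.09 x,y -0.0215 0.0595 r 0.0499 ang -0.445
L 0.095 x,y -0.0221 0.0581 r 0.0547 ang -0.416
L 0.1 x,y -0.0226 0.0566 r 0.0595 ang -0.391
L 0.105 x,y -0.0232 0.0552 r 0.0643 ang -0.369
L 0.11 x,y -0.0238 0.0537 r 0.0692 ang -0.351
L 0.115 x,y -0.0244 0.0523 r 0.0741 ang -0.335
L 0.12 x,y -0.025 0.0508 r 0.079 ang -0.321
L 0.125 x,y -0.0255 0.0494 r 0.084 ang -0.309
L 0.13 x,y -0.0261 0.0479 r 0.0889 ang -0.298
R 0.09 x,y 0.0474 -0.0163 r 0.0654 ang 0.811
R 0.095 x,y 0.0464 -0.0173 r 0.0682 ang 0.748
R 0.1 x,y 0.0454 -0.0183 r 0.0713 ang 0.691
R 0.105 x,y 0.0445 -0.0193 r 0.0747 ang 0.638
R 0.11 x,y 0.0435 -0.0203 r 0.0782 ang 0.589
R 0.115 x,y 0.0425 -0.0213 r 0.0819 ang 0.546
R 0.12 x,y 0.0415 -0.0223 r 0.0857 ang 0.505
R 0.125 x,y 0.0405 -0.0233 r 0.0897 ang 0.469
R 0.13 x,y 0.0395 -0.0243 r 0.0937 ang 0.435
L -0.8 [0.4604 0.2496 0.1007]
L -0.4 [0.4866 0.2482 0.1187]
L 0 [0.5177 0.2464 0.125 ]
L 0.4 [0.5488 0.2447 0.1187]
L 0.8 [0.575  0.2432 0.1007]
R -0.8 [0.4565 0.1798 0.1007]
R -0.4 [0.4827 0.1783 0.1187]
R 0 [0.5138 0.1765 0.125 ]
R 0.4 [0.5449 0.1748 0.1187]
R 0.8 [0.5711 0.1733 0.1007]
```

Sizes agree (110 x 146 mm). The left wheel is at about -0.32 and the right at about +0.57. The plan is to turn tool x along marker x and push each fin with the 10 mm finger half-width, tips at z ≈ 0.102. Fin geometry then puts the TCP stop at marker x = ±10 mm.

```bash
cat > d.py <<'E'
import sys
from bench import env
from h import *
C=np.array([.5151,.1985,0]);yaw=np.radians(-3.2)
M=np.array([[np.cos(yaw),-np.sin(yaw),0],[np.sin(yaw),np.cos(yaw),0],[0,0,1]])
s=env.read_state();p=np.array(s['ee_pos']);R=np.array(s['orientation'])
print(s['clock'],"marker frame",(M.T@(p-C)).round(4),"tool yaw",np.degrees(np.arctan2(R[1,0],R[0,0])).round(2))
for a in sys.argv[1:]:
    w=C+M@np.array(eval(a));print(a,w.round(4),"tool shift",(R.T@(w-p)).round(4))
E
python3 d.py "(-.06,-.40,.22)" "(-.06,.048,.22)" "(-.06,.048,.102)"
```

```text
0.1 marker frame [-0.2561 -0.7734  0.2216] tool yaw 21.13
(-.06,-.40,.22) [ 0.4329 -0.1975  0.22  ] tool shift [ 0.3325 -0.2594  0.0021]
(-.06,.048,.22) [0.4579 0.2498 0.22  ] tool shift [ 0.5171 -0.6677  0.0028]
(-.06,.048,.102) [0.4579 0.2498 0.102 ] tool shift [ 0.5171 -0.6675  0.1208]
```

apply_moves:
  targets:
    - [0.333,-0.259,0.002,0,0,24.3,0]
    - [0.333,-0.259,0.002,0,0,24.3,0]
    - [0.333,-0.259,0.002,0,0,24.3,0]
    - [0.333,-0.259,0.002,0,0,24.3,0]
    - [0.333,-0.259,0.002,0,0,24.3,0]
    - [0.333,-0.259,0.002,0,0,24.3,0]
    - [0.333,-0.259,0.002,0,0,24.3,0]
    - [0.333,-0.259,0.002,0,0,24.3,0]
    - [0.333,-0.259,0.002,0,0,24.3,0]
    - [0.333,-0.259,0.002,0,0,24.3,0]

```text
clock: 1.35
ee_pos: [0.433, -0.1991, 0.2205]
orientation: [[0.998, -0.057, -0.0], [-0.057, -0.998, -0.0], [-0.0, 0.0, -1.0]]
contact_force: [0.2, 0.6, -1.0]
gripper_width: 0.0006
grasp_force: 0.0
```

```bash
python3 d.py "(-.06,.048,.22)" "(-.06,.048,.102)"
```

```text
1.35 marker frame [-0.0598 -0.4016  0.2205] tool yaw -3.28
(-.06,.048,.22) [0.4579 0.2498 0.22  ] tool shift [-8.000e-04 -4.496e-01  4.000e-04]
(-.06,.048,.102) [0.4579 0.2498 0.102 ] tool shift [-0.0007 -0.4496  0.1184]
```

apply_moves:
  targets:
    - [0,-0.45,0,0,0,0,0]
    - [0,-0.45,0,0,0,0,0]
    - [0,-0.45,0,0,0,0,0]
    - [0,-0.45,0,0,0,0,0]
    - [0,-0.45,0,0,0,0,0]
    - [0,-0.45,0,0,0,0,0]
    - [0,-0.45,0,0,0,0,0]
    - [0,-0.45,0,0,0,0,0]
    - [0,-0.45,0,0,0,0,0]
    - [0,-0.45,0.06,0,0,0,0]
    - [0,-0.45,0.06,0,0,0,0]

```text
clock: 2.72
ee_pos: [0.4558, 0.2477, 0.1545]
orientation: [[0.998, -0.058, -0.011], [-0.058, -0.998, -0.006], [-0.01, 0.006, -1.0]]
contact_force: [-0.5, -0.2, -0.3]
gripper_width: 0.0002
grasp_force: 0.0
```

```bash
python3 d.py "(-.06,.048,.102)" "(.010,.048,.102)"; python3 - <<'E'
from bench import env
import cv2
cv2.imwrite("pics/s1.png",env.grab_frame("side"))
E
```

```text
2.725 marker frame [-0.0619  0.0458  0.1545] tool yaw -3.34
(-.06,.048,.102) [0.4579 0.2498 0.102 ] tool shift [ 0.0025 -0.0025  0.0525]
(.010,.048,.102) [0.5278 0.2459 0.102 ] tool shift [ 0.0725 -0.0027  0.0517]
```

View pics/s1.png

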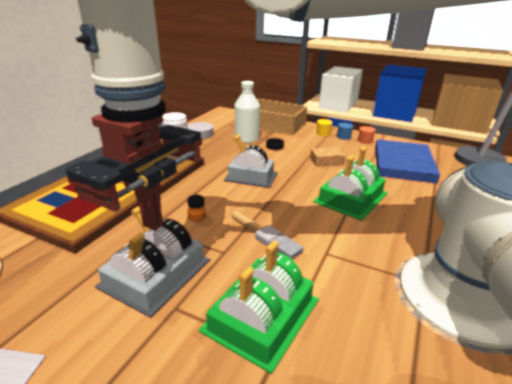

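The fingers, near (150,215), are on the robot side of the left tab at (137,228), as planned. Next I descend and push.

apply_moves:
  targets:
    - [0.002,-0.002,0.052,0,0,0,0]
    - [0.002,-0.002,0.052,0,0,0,0]
    - [0.002,-0.002,0.052,0,0,0,0]
    - [0.015,-0.002,0.052,0,0,0,0]
    - [0.025,-0.002,0.052,0,0,0,0]
    - [0.035,-0.002,0.052,0,0,0,0]
    - [0.044,-0.002,0.052,0,0,0,0]
    - [0.052,-0.002,0.052,0,0,0,0]
    - [0.06,-0.002,0.052,0,0,0,0]
    - [0.066,-0.002,0.052,0,0,0,0]
    - [0.07,-0.002,0.052,0,0,0,0]
    - [0.07,-0.002,0.052,0,0,0,0]

```text
clock: 4.28
ee_pos: [0.5288, 0.2494, 0.1087]
orientation: [[0.998, -0.055, 0.001], [-0.055, -0.998, 0.0], [0.001, -0.0, -1.0]]
contact_force: [-0.5, -0.4, 0.5]
gripper_width: 0.0007
grasp_force: 0.0
```

```bash
python3 d.py "(.010,.048,.102)"; python3 - <<'E'
from bench import env
import cv2
a=env.grab_frame("side")[150:330,70:250]
cv2.imwrite("pics/s2.png",cv2.resize(a,None,fx=3,fy=3,interpolation=cv2.INTER_CUBIC))
E
```

```text
4.275 marker frame [0.0109 0.0515 0.1087] tool yaw -3.18
(.010,.048,.102) [0.5278 0.2459 0.102 ] tool shift [-0.0009  0.0035  0.0067]
```

View pics/s2.png

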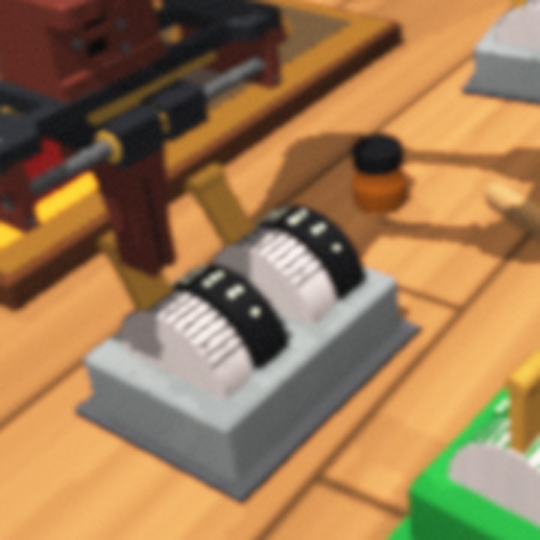

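The left tab now leans away at about 4 (crop (120,270)). The contact geometry gives about +0.375 rad. I retreat, lift and cross to the far side of the right tab.

apply_moves:
  targets:
    - [-0.025,0,0,0,0,0,0]
    - [-0.025,0,0,0,0,0,0]
    - [-0.025,0,-0.055,0,0,0,0]
    - [-0.025,0,-0.055,0,0,0,0]
    - [-0.025,0.073,-0.055,0,0,0,0]
    - [-0.025,0.073,-0.055,0,0,0,0]
    - [0.082,0.073,-0.055,0,0,0,0]
    - [0.082,0.073,-0.055,0,0,0,0]
    - [0.082,0.073,-0.055,0,0,0,0]
    - [0.082,0.073,-0.055,0,0,0,0]

```text
clock: 5.58
ee_pos: [0.6059, 0.1723, 0.1629]
orientation: [[0.998, -0.055, -0.001], [-0.055, -0.998, 0.0], [-0.001, -0.0, -1.0]]
contact_force: [0.3, -0.3, -0.5]
gripper_width: 0.0005
grasp_force: 0.0
```

```bash
python3 d.py "(.09,-.022,.105)" "(-.010,-.022,.105)"
```

```text
5.575 marker frame [ 0.0921 -0.0211  0.1629] tool yaw -3.16
(.09,-.022,.105) [0.6037 0.1715 0.105 ] tool shift [-0.0021  0.0009  0.0579]
(-.010,-.022,.105) [0.5039 0.1771 0.105 ] tool shift [-0.1021  0.0009  0.0581]
```

apply_moves:
  targets:
    - [0,0,0.058,0,0,0,0]
    - [0,0,0.058,0,0,0,0]
    - [0,0,0.058,0,0,0,0]
    - [-0.018,0,0.058,0,0,0,0]
    - [-0.034,0,0.058,0,0,0,0]
    - [-0.05,0,0.058,0,0,0,0]
    - [-0.064,0,0.058,0,0,0,0]
    - [-0.076,0,0.058,0,0,0,0]
    - [-0.086,0,0.058,0,0,0,0]
    - [-0.095,0,0.058,0,0,0,0]
    - [-0.102,0,0.058,0,0,0,0]
    - [-0.102,0,0.058,0,0,0,0]

```text
clock: 7.08
ee_pos: [0.5037, 0.1776, 0.1053]
orientation: [[0.998, -0.055, -0.001], [-0.055, -0.998, -0.0], [-0.001, 0.0, -1.0]]
contact_force: [-0.2, 0.0, 0.4]
gripper_width: 0.0007
grasp_force: 0.0
```

```bash
python3 d.py "(-.010,-.022,.105)"
```

```text
7.075 marker frame [-0.0102 -0.0215  0.1053] tool yaw -3.16
(-.010,-.022,.105) [0.5039 0.1771 0.105 ] tool shift [0.0002 0.0005 0.0003]
```

Retreat, lift and move clear so the top camera can see.

apply_moves:
  targets:
    - [0.03,0,0,0,0,0,0]
    - [0.03,0,0,0,0,0,0]
    - [0.03,0,-0.12,0,0,0,0]
    - [0.03,0,-0.12,0,0,0,0]
    - [0.03,0,-0.12,0,0,0,0]
    - [-0.03,0.24,-0.12,0,0,0,0]
    - [-0.03,0.24,-0.12,0,0,0,0]
    - [-0.03,0.24,-0.12,0,0,0,0]
    - [-0.03,0.24,-0.12,0,0,0,0]
    - [-0.03,0.24,-0.12,0,0,0,0]
    - [-0.03,0.24,-0.12,0,0,0,0]

```text
clock: 8.45
ee_pos: [0.4608, -0.06, 0.2248]
orientation: [[0.998, -0.056, -0.001], [-0.056, -0.998, 0.001], [-0.001, -0.001, -1.0]]
contact_force: [0.1, -0.2, 0.4]
gripper_width: 0.0005
grasp_force: 0.0
```

```bash
python3 - <<'E'
from bench import env
import cv2
a=env.grab_frame("top")[118:198,135:230]
cv2.imwrite("pics/t2.png",cv2.resize(a,None,fx=7,fy=7,interpolation=cv2.INTER_CUBIC))
E
```

```text
(no output)
```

View pics/t2.png

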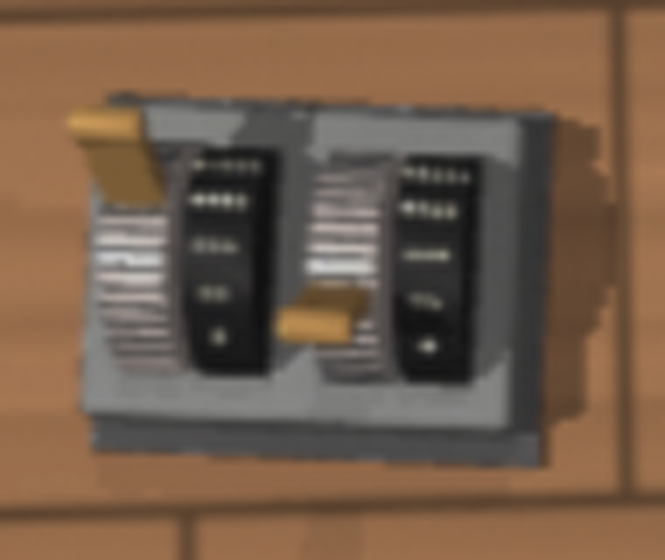

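The left bar is now at (105,123), leaning away, and the right bar is at (315,324), leaning toward the robot. I'll measure both angles.

```bash
sed -i 's/(92,303)/(105,123)/; s/(331,103)/(315,324)/' m.py; python3 m.py | grep -E "^(L|R) 0.1(15|2) "; python3 - <<'E'
from bench import env
print(env.read_state()['joint_vel'])
E
```

```text
L 0.115 x,y 0.0337 0.0508 r 0.0777 ang 0.448
L 0.12 x,y 0.0327 0.0493 r 0.0818 ang 0.412
R 0.115 x,y -0.0288 -0.0191 r 0.0757 ang -0.391
R 0.12 x,y -0.0294 -0.0201 r 0.0806 ang -0.373
[ 1.13258085  0.39360438 -0.58517674 -0.15697188 -0.06884202 -0.14635094]
```

Both wheels are on target: left about +0.43, right about -0.38. The gripper is clear of everything.

```bash
python3 -c "
from bench import env
print(env.finish_job())"
```

```text
the job is handed in; nothing more can be done
None
```

The two-wheel marker now reads 42: the left wheel measured about +0.43 rad and the right about -0.38 rad, both inside the ±0.18 rad limit. I never touched the one-wheel marker, and the job was handed in with the arm clear at about 8.5 s.

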